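Bleed the air line with the bayonet key

ROBOT

A 6-joint arm with a two-finger parallel gripper is mounted at the origin on the work surface. World frame = base frame: x ahead of the robot, y to its left, z up, the work surface at z = 0. Lengths are in m, angles in rad, forces in N, time in s.
With the tool pointing down it reaches from about 0.4 to 0.825 m from the base axis. Payload 7 kg.
Tool frame: the origin (TCP) lies midway between the tips of the shut fingers; the grasp point (between the pads) lies 19 mm behind it; y points along the fingers, z is the direction in which the jaws open and shut, and the axes are right-handed (so a half turn about y gives the same grasp; the last joint's range is limited). The gripper opens to 88 mm and grips with 3 to 60 N. Pads are 19 mm wide; open, the fingers measure 130 mm over their backs; the gripper's body (78 mm by 193 mm) begins 47 mm behind the grasp point.
Start: joints at [1.459, 0.359, 0.012, 0, -1.224, -0.288], TCP at [0.263, 0.622, 0.188] pointing down, gripper open.
Joint ranges: [-3.07, 3.07], [-1.43, 2.12], [-1.02, 1.25], [-3.03, 1.67], [-3.05, -0], [-3.03, 3.03]. Speed limits (rad/s): [2.39, 2.39, 3.01, 3.14, 3.14, 3.14].

INTERFACE

Orientations are given as [roll, pitch, yaw] about the fixed x, y, z axes, in that order (R = Rz(yaw) Ry(pitch) Rx(roll)).
In Python, from station import arm gives the robot as it stands.
- The arm moves only by the tool move_arm, never from a script. Its argument "deltas" is a list of rows, each an object with "dp": the shift along the tool's x, y, z in mm, a list of three; "rotation": the turn, a rotation vector about the tool's x, y, z in degrees, a list of three. A call has 1 to 5 rows; each row shifts and turns the pose as measured when the row begins, along the tool's axes as they then stand; what a row does not reach is not made up. A row lasts 1/12 s, in which the tool goes at most 41.7 mm and 7.16 degrees, less where a joint would pass 70% of its speed; a pose out of reach is approached as far as the arm can. A call is refused whole if a number of a shift passes 41.7 or a number of a turn 7.16, either way. A call with a gripper value outside its range is refused whole. "jaw" is the closure in counts, from 0 (fully open) to 255 (shut), set as the call begins (left out, the last holds). The fingers move at their own pace and stop on an object; "squeeze" is the grip in N (left out, the last holds). Time passes only in rows, so rows that do not move let the fingers close. It gives the time, the measured TCP pose, the force and the opening at its end, in the units of the state.
- arm.get_state(): the state, without advancing time (a new reading comes with each control period).
- arm.grab_frame(name): name is "side" or "top"; returns a dict with "pixels" (480x640x3 uint8, red, green, blue), "z_map" (480x640 float32, m along the optical axis (not along the pixel's ray), 0 where there is no reading), "fx", "fy", "cx", "cy" (pixels), "cam_to_world" (4x4, takes a point from camera to world coordinates). Camera axes: x right, y down, z forward; pixel columns grow to the right and rows downward; lengths in m; the calibration is good to about 2 mm. A picture is of the moment at which its call begins.
- arm.job_done(): hands the job in, once; it reports no verdict.
The state is a dict: "t": time; "q": joint angles; "qd": joint speeds; "joint_efforts": joint torques, N m; "eef_pos": TCP position; "ee_rot": TCP orientation; "force": force on the tool from outside, world axes, zero at the start; "moment": the same for the moment, N m; "width": finger opening in m.
Only numpy, scipy, OpenCV 4.12 (cv2) and the standard library are available. Lean on these libraries where they do the work, as an engineer would, in place of code of your own. Each camera call takes 0.05 s, during which the arm holds its last target.

TASK

Bleed the workshop's air line: take the wing-handled bleed key with the cross pin out of its wooden rack, put it down into the slotted mouth of the valve on the air manifold, push it in against the spring and twist it clockwise (seen from above) about a quarter turn to the stop. The valve springs shut if let go, so finish while still gripping the key and holding it fully turned. Leave the other tool, the jar, the oil can and the screwdriver where they are.

Things in the scene. Friction and masses are not known exactly. Their poses are not given: they have to be found in the camera images.
- bleed_key: Bleed key, about 0.22 kg, upright (z up) in either hole of the rack. Origin: centre of its lower tip. Upward: cone of radius 6 to 11 mm over 9 mm, steel shank of radius 11 mm to 46 mm, flange of radius 22 mm from 46 to 50 mm (rests on the rack's top), black wing handle from 50 to 90 mm. Cross pin near the tip lies along x. Same when turned half a turn. Lift it 50 mm to clear the rack.
- key_handle (a point): Middle of the key's flat wing handle, 70 mm above the key's tip, same axes as the key. The handle is 56 mm long along x, 14 mm thick along y and 40 mm high.
- key_pin (a point): Middle of the key's round steel cross pin, on the axis 14 mm above the tip. The pin lies along the key's x (parallel to the wing), 8 mm thick, 40 mm long, so it sticks out 9 mm on each side of the shank.
- knob_tool: A look-alike tool in the rack's other hole: same shank and flange but no cross pin, and a round black knob (radius 17 mm, 50 to 80 mm above its tip) in place of the wing. Origin: centre of its lower tip. Leave it in place.
- key_rack: Fixed plywood block 170 (x) by 75 (y) by 56 mm high, origin at the centre of its underside. Two through holes, 44 mm along x by 26 mm along y, centred at x = -42 and +42 mm; the tools hang in them by their flanges, so the key's x axis lies along the rack's x.
- manifold: Fixed air manifold on a base plate 110 (x) by 220 (y) mm; origin at the centre of its underside. The bleed valve is the upright round housing in the middle, radius 35 mm, 70 mm high, slotted mouth on top. The brass blanked port (y = +80 mm) and the round gauge (y = -80 mm) beside it are under 62 mm high and have no part in the job.
- valve_mouth (a point): Centre of the valve's mouth on the top face of its 10 mm thick collar; axes are the manifold's, z up. The hole passes the 11 mm radius shank with about 1.5 mm to spare all round; two slots 13 mm wide, reaching 23 mm from the centre, run along +x and -x. The key's cross pin must lie along this x axis to go in.
- valve_push (a joint): How far the sprung carrier in the valve is pushed down, 0 to 0.009 m; 3 N at first, 9 N at the bottom. The key's tip meets it 24 mm below the mouth and bottoms 33 mm below. The pin is under the collar, free to turn, only when pushed in more than 4 mm (tip 28 mm below the mouth); 7 to 8 mm is good. Once turned, the pin is caught under the collar.
- valve_turn (a joint): How far the carrier is turned clockwise seen from above, 0 (shut) to its stop at 1.45 rad. A spring turns it back: 0.02 N m at first, 0.11 N m at the stop. Its jaws (11 mm apart) hold the pin with about 0.09 rad of play, so the key itself turns about 1.54 rad (a quarter turn) to reach the stop.
- screw_jar: Glass jar with a steel lid, radius 32 mm, 85 mm high; origin at the centre of its underside. Leave it alone.
- oil_can: Red oil can, radius 36 mm, with a thin bent spout, 150 mm high; origin at the centre of its underside. Leave it alone.
- screwdriver: Screwdriver with a wooden handle lying on the bench to the right of the manifold. Leave it alone.
Mind the look-alikes: they are no part of the job. Leave any blue look-alike of the manifold alone. What is shaped like the bleed_key but green is not meant.

How it is judged:
By the outcome, as a careful person would: the job done as asked, in the order asked, and still so for the second after the job is handed in, while the arm keeps its last pose, push and grip.
It also fails if it takes over 42 s, if anything falls off the work surface, if the arm or the gripper's body presses on something with over 40 N, if the wrist force passes 120 N, or if a joint passes its speed limit or range.

## Working session

There is one attempt and no reset: what is moved stays moved. The work goes in short steps, Python scripts to look and compute and a tool call to move; the robot and the scene stay as the last step left them, time stands still between calls to the robot, and variables do not carry over. Pictures are saved under pics/ and viewed, and the job is handed in when it is done.

Besides the shell and the picture viewer there is one more tool, called after "Call:" by a JSON object that holds its "op" and its "data", one argument or row to a line. move_arm: Moves the arm, as the interface text tells. Its arguments: {"type":"object","properties":{"deltas":{"type":"array","items":{"type":"object","properties":{"dp":{"type":"array","items":{"type":"number"}},"rotation":{"type":"array","items":{"type":"number"}}}}},"jaw":{"type":"number"},"squeeze":{"type":"number"}},"required":["deltas"]}

```bash
mkdir -p pics; python3 - <<'E'
from station import arm
import cv2,numpy as np,pickle
s=arm.get_state();print(s)
d={}
for n in("side","top"):
    f=arm.grab_frame(n);d[n]=f
    cv2.imwrite(f"pics/{n}0.png",f["pixels"][:,:,::-1]);print(n,f["fx"],f["cx"],f["cy"],np.round(f["cam_to_world"],3).tolist())
pickle.dump(d,open("f0.pkl","wb"))
E
```

```text
{'t': 0.0, 'q': array([ 1.45907428e+00,  3.59403884e-01,  1.10426847e-02, -3.63822900e-04,
       -1.22411377e+00, -2.88107009e-01]), 'qd': array([ 1.31965616e-03,  1.75036734e-05, -7.60842626e-04, -1.35373718e-03,
       -6.14158962e-04,  1.29422690e-04]), 'joint_efforts': array([-2.26786622e-03, -5.82717025e+01,  2.93043870e+01,  6.99736655e+00,
        6.81309117e-03, -1.51407144e-04]), 'eef_pos': array([0.26255461, 0.62122408, 0.18750226]), 'ee_rot': array([-1.56908969e+00,  1.49096379e-04,  2.74163981e+00]), 'force': array([-0.48367151,  0.6497593 ,  0.15375549]), 'moment': array([-0.03554649,  0.02986991,  0.01529472]), 'width': 0.0878448949325264}
side 444.4597905565217 319.8188227188154 238.35740644551257 [[0.786, -0.464, 0.409, 0.184], [-0.618, -0.6, 0.508, -0.553], [0.009, -0.652, -0.758, 0.884], [0.0, 0.0, 0.0, 1.0]]
top 444.41024722934964 319.319462602808 242.0142320522833 [[0.015, -0.999, 0.044, 0.545], [-1.0, -0.015, -0.001, -0.007], [0.002, -0.044, -0.999, 1.239], [0.0, 0.0, 0.0, 1.0]]
```

View pics/side0.png

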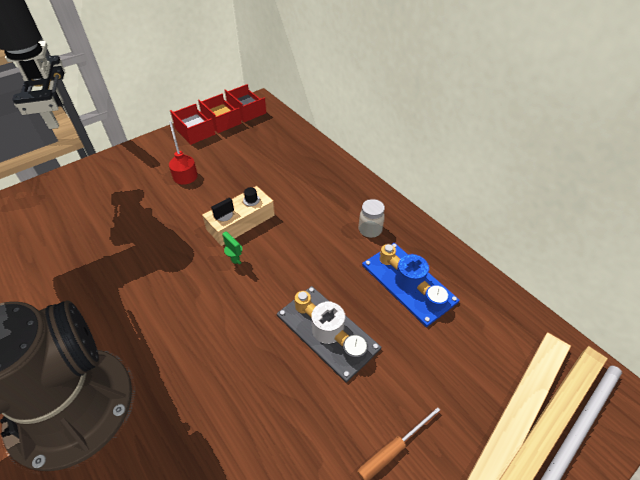

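View pics/top0.png

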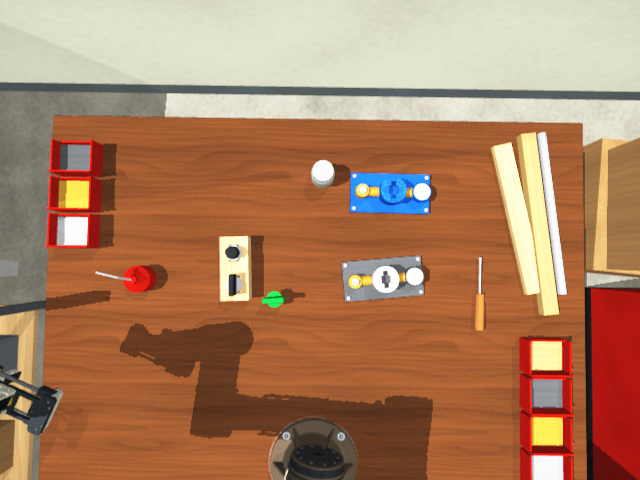

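Top view: the black wing handle in the rack is at (233,284). It could be confused with the round knob at (233,252) and the green key at (274,299). The grey manifold's valve is at (385,279), and the blue look-alike is at (393,191). I choose the black wing and the grey manifold, and check both in a close crop.

```bash
cat > h.py <<'E'
import numpy as np,cv2
def pts(f):
    z=f["z_map"];v,u=np.indices(z.shape)
    P=np.stack([(u-f["cx"])/f["fx"]*z,(v-f["cy"])/f["fy"]*z,z],-1)
    T=np.array(f["cam_to_world"]);W=P@T[:3,:3].T+T[:3,3]
    W[z<=0]=np.nan;return W
def ray(f,u,v,h):
    T=np.array(f["cam_to_world"]);d=T[:3,:3]@np.array([(u-f["cx"])/f["fx"],(v-f["cy"])/f["fy"],1]);o=T[:3,3]
    return o+d*(h-o[2])/d[2]
E
python3 - <<'E'
from h import *
import pickle
d=pickle.load(open("f0.pkl","rb"))
a=d["top"]["pixels"][225:320,205:300];b=d["top"]["pixels"][245:310,335:430]
cs=[cv2.resize(x[:,:,::-1],(400,400*x.shape[0]//x.shape[1]),interpolation=cv2.INTER_CUBIC) for x in(a,b)]
c=d["side"]["pixels"][180:275,195:290];e=d["side"]["pixels"][280:375,280:375]
cs[1]=cv2.copyMakeBorder(cs[1],0,400-cs[1].shape[0],0,0,0)
lo=[cv2.resize(x[:,:,::-1],(300,300),interpolation=cv2.INTER_CUBIC) for x in(c,e)]
cv2.imwrite("pics/crop0.png",np.hstack(cs)[:400]);cv2.imwrite("pics/crop1.png",np.hstack(lo))
for n in("top","side"):
    f=d[n];W=pts(f);p=f["pixels"].astype(int);mx=p.max(2)
    R=(W[...,0]>.35)&(W[...,0]<.75)&(W[...,1]>-.4)&(W[...,1]<.4)
    sat=p.max(2)-p.min(2)
    def rect(m,name,col=True):
        k,l,st,c=cv2.connectedComponentsWithStats(m.astype(np.uint8))
        for i in range(1,k):
            if st[i,4]<25: continue
            w=W[l==i];r=cv2.minAreaRect((w[:,:2]*1000).astype(np.float32))
            print(n,name,"px",c[i].round(),st[i,4],"med",np.median(w,0).round(4),"z",np.percentile(w[:,2],[5,95]).round(4),"rect",np.round(r[0],1),np.round(r[1],1),round(r[2],1))
    rect(R&(mx<60)&(W[...,2]>.07)&(W[...,2]<.13),"black")
    rect(R&(W[...,2]>.05)&(W[...,2]<.06)&(p[...,0]-p[...,2]>40)&(p[...,1]>120),"wood")
    rect(R&(W[...,2]>.064)&(W[...,2]<.076)&(sat<40)&(W[...,1]<0),"grey mouth top")
    rect(R&(sat<25)&(mx>45)&(mx<130)&(W[...,2]>.003)&(W[...,2]<.03),"plate")
E
```

```text
top black px [235. 252.] 37 med [0.5673 0.207  0.0877] z [0.0807 0.0923] rect [567.4 209.4] [26.4 14.5] 4.0
top black px [234. 284.] 62 med [0.4844 0.2094 0.0927] z [0.0765 0.1012] rect [483.5 210.6] [48.9  5. ] 1.1
top wood px [362. 192.] 54 med [ 0.7314 -0.119   0.052 ] z [0.0503 0.0575] rect [ 734.  -120.8] [34.5 21.4] 70.9
top wood px [232. 270.] 798 med [0.5169 0.2276 0.0559] z [0.0521 0.0591] rect [523.4 217.4] [169.9  75.5] 1.8
top wood px [355. 282.] 74 med [ 0.4925 -0.1055  0.0522] z [0.0504 0.0568] rect [ 492.7 -105.4] [32.  32.4] 0.6
top grey mouth top px [386. 279.] 432 med [ 0.5011 -0.1838  0.0696] z [0.0659 0.073 ] rect [ 501.2 -184. ] [65.8 66.8] 0.3
top plate px [399. 268.] 79 med [ 0.5315 -0.2299  0.0121] z [0.008  0.0177] rect [ 531.2 -233.8] [16.6 64.8] 0.7
top plate px [401. 285.] 41 med [ 0.4846 -0.2355  0.0119] z [0.0084 0.0156] rect [ 484.8 -234.9] [13.7 32.7] 25.8
side black px [250. 194.] 140 med [0.5651 0.2089 0.0883] z [0.0729 0.0927] rect [566.4 216. ] [33.9 30.6] 9.0
side black px [222. 207.] 244 med [0.4829 0.2094 0.0922] z [0.0723 0.1016] rect [483.2 213.7] [15.7 55.2] 87.6
side wood px [239. 211.] 843 med [0.5287 0.1992 0.0563] z [0.0529 0.0589] rect [525.3 216.3] [171.9  78.5] 1.4
side wood px [386. 251.] 60 med [ 0.7322 -0.1264  0.0535] z [0.0506 0.0554] rect [ 735.1 -124.6] [32.9 26.2] 89.3
side wood px [302. 298.] 87 med [ 0.4906 -0.1074  0.0525] z [0.0502 0.0548] rect [ 494.8 -105.5] [33.7 31. ] 53.6
side grey mouth top px [328. 317.] 659 med [ 0.5014 -0.1887  0.0704] z [0.067  0.0728] rect [ 502.3 -186.1] [68.8 68.8] 22.3
side plate px [316. 297.] 167 med [ 0.5361 -0.106   0.0128] z [0.0099 0.0152] rect [533.7 -99.6] [30.5 53.9] 5.3
side plate px [328. 341.] 2231 med [ 0.4739 -0.2194  0.0127] z [0.0093 0.0157] rect [ 504.3 -186.2] [114.4 219.9] 6.0
```

View pics/crop0.png

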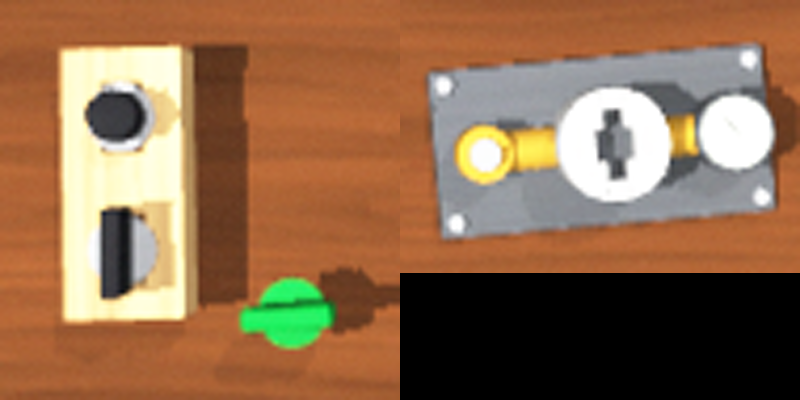

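View pics/crop1.png

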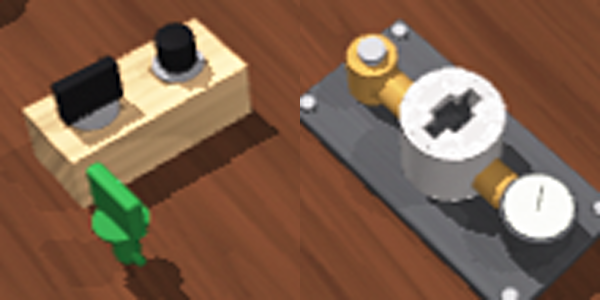

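The crops confirm the choice: a black wing on the rack's near hole and a slotted cross in the grey/white housing. Next I refine the poses.

```bash
python3 - <<'E'
from h import *
import pickle
d=pickle.load(open("f0.pkl","rb"))
def rr(f,m,h,name):
    k,l,st,c=cv2.connectedComponentsWithStats(m.astype(np.uint8));i=1+st[1:,4].argmax()
    v,u=np.where(l==i);P=np.array([ray(f,a,b,h)[:2]*1000 for a,b in zip(u,v)],np.float32)
    r=cv2.minAreaRect(P);print(name,st[i,4],np.round(r[0],1),np.round(r[1],1),round(r[2],2),"mean",P.mean(0).round(1))
for n in("top","side"):
    f=d[n];W=pts(f);p=f["pixels"].astype(int);mx=p.max(2);sat=mx-p.min(2);X,Y,Z=W[...,0],W[...,1],W[...,2]
    man=(abs(X-.5)<.09)&(abs(Y+.184)<.14)
    m=man&((sat<40)&(Z<.03)|(Z>.03))&(Z>.006)
    m=cv2.morphologyEx(m.astype(np.uint8),cv2.MORPH_CLOSE,np.ones((5,5)))
    # base plate footprint using depth xy
    w=W[(m>0)&(Z<.02)];r=cv2.minAreaRect((w[:,:2]*1000).astype(np.float32));print(n,"plate",np.round(r,2) if 0 else r)
    w=W[man&(Z>.066)&(Z<.075)&(sat<30)&(mx>170)]
    print(n,"collar circle",cv2.minEnclosingCircle((w[:,:2]*1000).astype(np.float32)),np.median(w[:,2]))
    dk=man&(mx<130)&(np.hypot(X-.5015,Y+.185)<.03)
    rr(f,dk,.070,n+" mouth")
    for nm,c in(("port",(.493,-.105)),("gauge",(.51,-.265))):
        w=W[(np.hypot(X-c[0],Y-c[1])<.03)&(Z>.045)];print(nm,cv2.minEnclosingCircle((w[:,:2]*1000).astype(np.float32)),w[:,2].max())
    bl=(mx<70)&(abs(X-.484)<.05)&(abs(Y-.214)<.035)&(Z>.065)
    w=W[bl&(Z>.093)];
    if len(w)>10:
      r=cv2.minAreaRect((w[:,:2]*1000).astype(np.float32));print(n,"wingtop",r,w[:,2].max(),len(w))
    g=(p[...,1]>p[...,0]+60)&(p[...,1]>p[...,2]+60)&(mx>80);w=W[g];print("green",np.nanmin(w,0).round(3),np.nanmax(w,0).round(3))
    v=np.arange(225,310)
f=d["top"]
p=f["pixels"].astype(int);print(p[268:302,218:248].max(2))
E
```

```text
top plate ((501.9980163574219, -185.9132080078125), (108.83672332763672, 222.62066650390625), 5.8133134841918945)
top collar circle ((501.3689880371094, -184.6209716796875), 35.1800651550293) 0.06968021778351219
top mouth 56 [ 503.8 -181.2] [39.3 13.1] 0.84 mean [ 503.1 -181.3]
port ((492.7962341308594, -111.15556335449219), 22.86944007873535) 0.0640491812706534
gauge ((509.81427001953125, -263.1142272949219), 26.479887008666992) 0.056832595316333334
top wingtop ((483.7555236816406, 214.9340057373047), (48.534732818603516, 12.340791702270508), 1.3395360708236694) 0.10501069949665176 92
green [ 0.422  0.082 -0.003] [0.463 0.145 0.096]
side plate ((502.20361328125, -185.58389282226562), (110.7434310913086, 221.09130859375), 5.793159484863281)
side collar circle ((502.784423828125, -185.20680236816406), 35.149864196777344) 0.07058910871231794
side mouth 126 [ 503.5 -185.6] [43.3 20.5] 10.8 mean [ 502.3 -185.6]
port ((496.42279052734375, -110.34535217285156), 22.63043212890625) 0.06326589170804797
gauge ((510.2438049316406, -263.26397705078125), 27.53296661376953) 0.055672912206195524
side wingtop ((483.1233825683594, 213.8286895751953), (15.948216438293457, 55.27264404296875), 88.83000183105469) 0.10365552089033103 114
green [0.424 0.081 0.002] [0.482 0.142 0.094]
[[163 215 255 ... 255 255 255]
 [164 215 255 ... 255 255 255]
 [164 209 254 ... 255 255 255]
 ...
 [176 195 251 ... 255 255 255]
 [169 186 245 ... 250 253 253]
 [170 177 207 ... 172 169 168]]
```

```bash
cat > plan.py <<'E'
import sys,numpy as np
from scipy.spatial.transform import Rotation as Ro
from station import arm
s=arm.get_state();p=s["eef_pos"];R=Ro.from_euler("xyz",s["ee_rot"])
print("t",round(s["t"],2),"p",p.round(4),"rpy",np.degrees(s["ee_rot"]).round(2),"F",s["force"].round(1),"w",round(s["width"],4),"q",s["q"].round(2))
if len(sys.argv)>1:
    x,y,z,yaw,n=map(float,sys.argv[1:6]);n=int(n);G=Ro.from_euler("xyz",[-90,0,yaw],degrees=True)
    dv=np.array([x,y,z])/1000-p;rv=(R.inv()*G).as_rotvec()
    for i in range(n):
        Ri=R*Ro.from_rotvec(rv*i/n)
        print((Ri.inv().apply(dv/n)*1000).round(1),np.degrees(rv/n).round(2))
E
python3 plan.py 483 215 185 181.5 15
```

```text
t 0.1 p [0.2626 0.6213 0.1876] rpy [-8.9920e+01  1.0000e-02  1.5709e+02] F [-0.9 -0.1 -0.6] w 0.0874 q [ 1.46  0.36  0.01 -0.   -1.22 -0.29]
[-24.1   0.2  19.2] [-0.01 -1.63  0.  ]
[-23.5   0.2  19.9] [-0.01 -1.63  0.  ]
[-23.    0.2  20.6] [-0.01 -1.63  0.  ]
[-22.4   0.2  21.2] [-0.01 -1.63  0.  ]
[-21.7   0.2  21.8] [-0.01 -1.63  0.  ]
[-21.1   0.2  22.4] [-0.01 -1.63  0.  ]
[-20.5   0.2  23. ] [-0.01 -1.63  0.  ]
[-19.8   0.2  23.6] [-0.01 -1.63  0.  ]
[-19.1   0.2  24.2] [-0.01 -1.63  0.  ]
[-18.4   0.2  24.7] [-0.01 -1.63  0.  ]
[-17.7   0.2  25.2] [-0.01 -1.63  0.  ]
[-17.    0.2  25.7] [-0.01 -1.63  0.  ]
[-16.3   0.2  26.2] [-0.01 -1.63  0.  ]
[-15.5   0.2  26.6] [-0.01 -1.63  0.  ]
[-14.8   0.2  27.1] [-0.01 -1.63  0.  ]
```

Call:
{"op": "move_arm", "data": {
  "deltas": [
    {"dp": [-24, 0, 19], "rotation": [0, -1.6, 0]},
    {"dp": [-23.5, 0, 20], "rotation": [0, -1.6, 0]},
    {"dp": [-23, 0, 20.5], "rotation": [0, -1.6, 0]},
    {"dp": [-22.5, 0, 21], "rotation": [0, -1.6, 0]},
    {"dp": [-22, 0, 22], "rotation": [0, -1.6, 0]}
  ],
  "jaw": 110,
  "squeeze": 40
}}

```text
t: 0.52
eef_pos: [0.3352, 0.4846, 0.183]
ee_rot: [-1.563, -0.001, 2.893]
force: [-0.2, -0.1, -0.3]
width: 0.0601
```

Call:
{"op": "move_arm", "data": {
  "deltas": [
    {"dp": [-21, 0, 22], "rotation": [0, -1.6, 0]},
    {"dp": [-20.5, 0, 23], "rotation": [0, -1.6, 0]},
    {"dp": [-20, 0, 23.5], "rotation": [0, -1.6, 0]},
    {"dp": [-19, 0, 24], "rotation": [0, -1.6, 0]},
    {"dp": [-18.5, 0, 24.5], "rotation": [0, -1.6, 0]}
  ]
}}

```text
t: 0.93
eef_pos: [0.4118, 0.3426, 0.1822]
ee_rot: [-1.561, -0.003, 3.041]
force: [1.3, 0.7, 0.7]
width: 0.0498
```

```bash
python3 plan.py 483 215 160 181.5 5;python3 plan.py 483 215 160 181.5 8
```

```text
t 0.93 p [0.4118 0.3426 0.1822] rpy [-89.41  -0.19 174.22] F [1.3 0.7 0.7] w 0.0498 q [ 1.06  0.14 -0.3   0.   -1.14  0.41]
[-16.8   4.6  23.9] [-0.11 -1.46  0.05]
[-16.1   4.6  24.3] [-0.11 -1.46  0.05]
[-15.5   4.6  24.7] [-0.11 -1.46  0.05]
[-14.9   4.5  25.1] [-0.11 -1.46  0.05]
[-14.2   4.5  25.5] [-0.11 -1.46  0.05]
t 0.93 p [0.4118 0.3426 0.1822] rpy [-89.41  -0.19 174.22] F [1.3 0.7 0.7] w 0.0498 q [ 1.06  0.14 -0.3   0.   -1.14  0.41]
[-10.5   2.9  14.9] [-0.07 -0.91  0.03]
[-10.2   2.9  15.1] [-0.07 -0.91  0.03]
[-10.    2.9  15.3] [-0.07 -0.91  0.03]
[-9.7  2.9 15.4] [-0.07 -0.91  0.03]
[-9.5  2.8 15.6] [-0.07 -0.91  0.03]
[-9.2  2.8 15.7] [-0.07 -0.91  0.03]
[-9.   2.8 15.9] [-0.07 -0.91  0.03]
[-8.7  2.8 16. ] [-0.07 -0.91  0.03]
```

Call:
{"op": "move_arm", "data": {
  "deltas": [
    {"dp": [-17, 4.5, 24], "rotation": [-0.1, -1.5, 0]},
    {"dp": [-16, 4.5, 24.5], "rotation": [-0.1, -1.5, 0]},
    {"dp": [-15.5, 4.5, 25], "rotation": [-0.1, -1.5, 0]},
    {"dp": [-15, 4.5, 25], "rotation": [-0.1, -1.5, 0]},
    {"dp": [-14, 4.5, 25.5], "rotation": [-0.1, -1.5, 0]}
  ]
}}

```text
t: 1.35
eef_pos: [0.4855, 0.2076, 0.1599]
ee_rot: [-1.571, -0.004, -3.104]
force: [0.4, 0.2, 0.2]
width: 0.0501
```

```bash
python3 plan.py 483 215 130 181.5 3
```

```text
t 1.35 p [0.4855 0.2076 0.1599] rpy [ -90.02   -0.21 -177.84] F [0.4 0.2 0.2] w 0.0501 q [ 0.77  0.14 -0.35 -0.   -1.08  0.84]
[ 0.7 10.  -2.5] [0.01 0.22 0.07]
[ 0.7 10.  -2.5] [0.01 0.22 0.07]
[ 0.7 10.  -2.5] [0.01 0.22 0.07]
```

Call:
{"op": "move_arm", "data": {
  "deltas": [
    {"dp": [2, 5, -7.5], "rotation": [0, 0.6, 0.2]},
    {"dp": [0, 10, 0], "rotation": [0, 0, 0]},
    {"dp": [0, 10, 0], "rotation": [0, 0, 0]},
    {"dp": [0, 0, 0], "rotation": [0, 0, 0]}
  ]
}}

```text
t: 1.68
eef_pos: [0.484, 0.2088, 0.1313]
ee_rot: [-1.569, -0.003, -3.12]
force: [-0.1, -1.0, -0.8]
width: 0.0495
```

```bash
python3 plan.py 483 215 67 181.5 5; python3 - <<'E'
from station import arm
from h import *
for n in("side","top"):
    f=arm.grab_frame(n);q=f["pixels"][:,:,::-1]
    c=q[130:270,150:310] if n=="side" else q[210:330,170:310]
    cv2.imwrite(f"pics/{n}1.png",cv2.resize(c,None,fx=3.5,fy=3.5,interpolation=cv2.INTER_CUBIC))
E
```

```text
t 1.68 p [0.484  0.2088 0.1313] rpy [-8.9910e+01 -1.6000e-01 -1.7879e+02] F [-0.1 -1.  -0.8] w 0.0495 q [ 0.78  0.16 -0.39 -0.   -1.02  0.81]
[ 0.1 12.9 -1.3] [-0.02 -0.06  0.03]
[ 0.1 12.9 -1.3] [-0.02 -0.06  0.03]
[ 0.1 12.9 -1.3] [-0.02 -0.06  0.03]
[ 0.2 12.9 -1.3] [-0.02 -0.06  0.03]
[ 0.2 12.9 -1.3] [-0.02 -0.06  0.03]
```

View pics/side1.png

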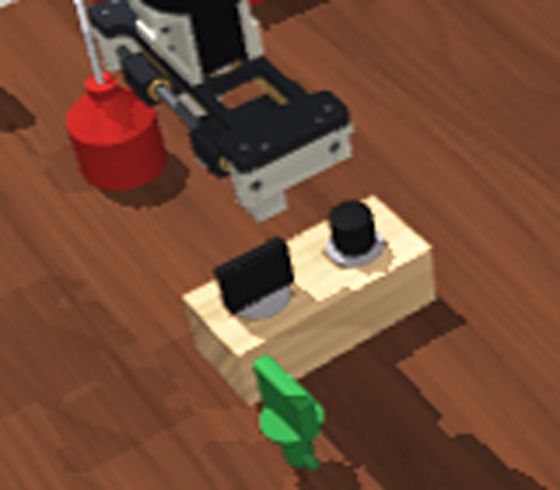

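```bash
python3 - <<'E'
from station import arm
from h import *
s=arm.get_state();print(s["eef_pos"],s["t"])
for n in("side","top"):
    f=arm.grab_frame(n);T=np.linalg.inv(np.array(f["cam_to_world"]))
    for P in ([.484,.209,.131],[.483,.215,.1]):
        c=T[:3,:3]@np.array(P)+T[:3,3];print(n,f["fx"]*c[0]/c[2]+f["cx"],f["fy"]*c[1]/c[2]+f["cy"])
    cv2.imwrite(f"pics/{n}2.png",f["pixels"][:,:,::-1])
E
```

```text
[0.48471043 0.20954243 0.13300646] 1.7833
side 220.4389628389027 195.18206542626297
side 220.86859092300566 203.05960151699526
top 231.06229877008963 285.0760198596585
top 231.08637989246103 284.7958393707363
```

View pics/side2.png

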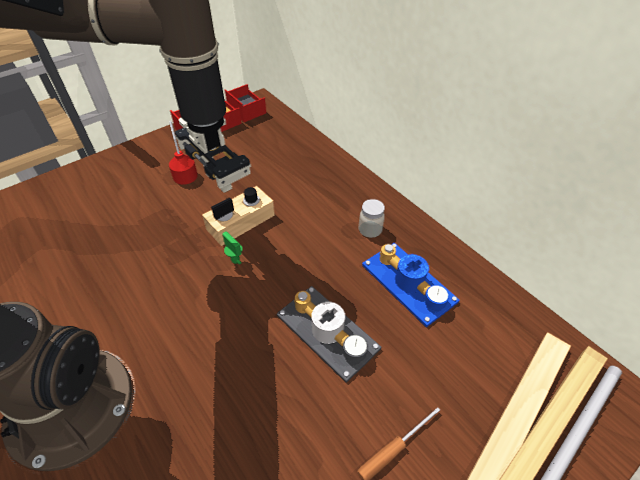

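View pics/top2.png

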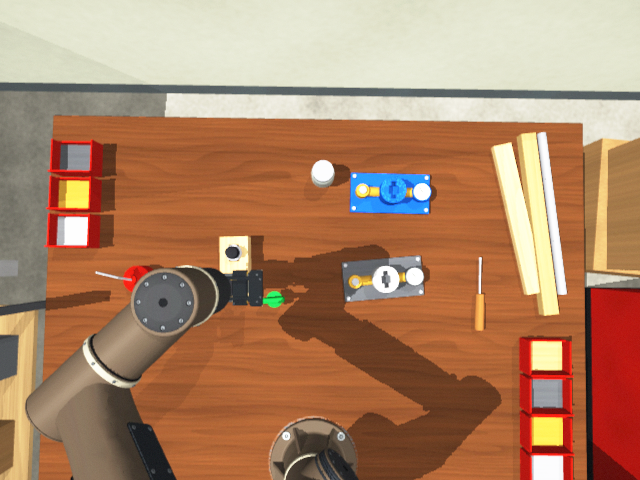

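```bash
python3 - <<'E'
from station import arm
from h import *
f=arm.grab_frame("side");W=pts(f);T=np.linalg.inv(np.array(f["cam_to_world"]))
for P in ([.484,.18,.131],[.484,.23,.131],[.484,.18,.16]):
    c=T[:3,:3]@np.array(P)+T[:3,3];print(f["fx"]*c[0]/c[2]+f["cx"],f["fy"]*c[1]/c[2]+f["cy"])
for v in range(160,206,4): print(v,[(u,*(W[v,u]*1000).round().astype(int)) for u in range(210,252,7)])
q=f["pixels"][:,:,::-1][120:230,160:280];cv2.imwrite("pics/c3.png",cv2.resize(q,None,fx=6,fy=5,interpolation=cv2.INTER_CUBIC))
E
```

```text
226.53981448637523 201.83458386824248
216.1239684963134 190.4768896410093
224.68712283550508 193.01593459050184
160 [(210, np.int64(461), np.int64(166), np.int64(279)), (217, np.int64(481), np.int64(176), np.int64(263)), (224, np.int64(493), np.int64(167), np.int64(263)), (231, np.int64(494), np.int64(135), np.int64(283)), (238, np.int64(507), np.int64(128), np.int64(281)), (245, np.int64(518), np.int64(118), np.int64(282))]
164 [(210, np.int64(464), np.int64(177), np.int64(260)), (217, np.int64(465), np.int64(143), np.int64(282)), (224, np.int64(477), np.int64(134), np.int64(282)), (231, np.int64(488), np.int64(124), np.int64(283)), (238, np.int64(501), np.int64(118), np.int64(280)), (245, np.int64(515), np.int64(114), np.int64(275))]
168 [(210, np.int64(456), np.int64(162), np.int64(263)), (217, np.int64(459), np.int64(133), np.int64(281)), (224, np.int64(471), np.int64(124), np.int64(280)), (231, np.int64(482), np.int64(114), np.int64(282)), (238, np.int64(497), np.int64(114), np.int64(274)), (245, np.int64(514), np.int64(116), np.int64(263))]
172 [(210, np.int64(449), np.int64(15
[... 2066 characters left out ...]
p.int64(251), np.int64(58)), (245, np.int64(552), np.int64(216), np.int64(83))]
200 [(210, np.int64(503), np.int64(341), np.int64(1)), (217, np.int64(518), np.int64(328), np.int64(2)), (224, np.int64(494), np.int64(219), np.int64(101)), (231, np.int64(509), np.int64(210), np.int64(99)), (238, np.int64(540), np.int64(238), np.int64(59)), (245, np.int64(552), np.int64(220), np.int64(66))]
204 [(210, np.int64(496), np.int64(332), np.int64(-3)), (217, np.int64(475), np.int64(221), np.int64(97)), (224, np.int64(488), np.int64(209), np.int64(99)), (231, np.int64(507), np.int64(209), np.int64(87)), (238, np.int64(533), np.int64(227), np.int64(57)), (245, np.int64(548), np.int64(216), np.int64(56))]
```

View pics/c3.png

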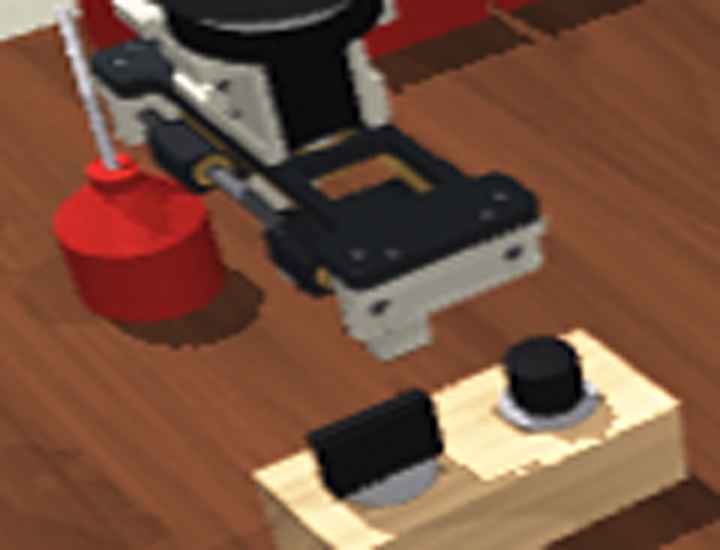

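The side view shows the fingertip at about z=0.175, while the state says 0.133. I'll check this against the start picture too.

```bash
python3 - <<'E'
from station import arm
from h import *
import pickle
d=pickle.load(open("f0.pkl","rb"))
g=arm.grab_frame("side");g2=arm.grab_frame("top");print(arm.get_state()["eef_pos"])
for nm,f,c in(("start side",d["side"],(.263,.621)),("start top",d["top"],(.263,.621)),("now side",g,(.485,.21)),("now top",g2,(.485,.21))):
    W=pts(f);X,Y,Z=W[...,0],W[...,1],W[...,2];m=(np.hypot(X-c[0],Y-c[1])<.12)&(Z>.11)&(Z<.4)
    w=W[m];print(nm,len(w),"z pct",np.percentile(w[:,2],[0,1,3,5,10,20,50]).round(3))
    o=np.argsort(w[:,2])[:300:40];print((w[o]*1000).round().tolist())
q=d["side"]["pixels"][:,:,::-1][0:130,0:120];cv2.imwrite("pics/c4.png",cv2.resize(q,None,fx=4.5,fy=4.5,interpolation=cv2.INTER_CUBIC))
E
```

```text
[0.48541446 0.21004947 0.13422282]
start side 2772 z pct [0.223 0.232 0.241 0.251 0.277 0.304 0.332]
[[279.0, 669.0, 223.0], [282.0, 658.0, 234.0], [237.0, 569.0, 241.0], [296.0, 666.0, 247.0], [240.0, 566.0, 255.0], [247.0, 557.0, 263.0], [248.0, 558.0, 270.0], [241.0, 560.0, 278.0]]
start top 2233 z pct [0.224 0.233 0.245 0.259 0.299 0.309 0.332]
[[276.0, 664.0, 224.0], [287.0, 659.0, 235.0], [295.0, 670.0, 248.0], [292.0, 665.0, 262.0], [214.0, 546.0, 292.0], [309.0, 652.0, 297.0], [198.0, 551.0, 300.0], [230.0, 608.0, 304.0]]
now side 3479 z pct [0.176 0.185 0.24  0.244 0.252 0.263 0.282]
[[498.0, 170.0, 176.0], [477.0, 168.0, 186.0], [496.0, 238.0, 227.0], [507.0, 122.0, 241.0], [476.0, 119.0, 243.0], [449.0, 173.0, 245.0], [451.0, 120.0, 247.0], [460.0, 119.0, 249.0]]
now top 1270 z pct [0.242 0.247 0.254 0.257 0.26  0.262 0.279]
[[478.0, 151.0, 242.0], [511.0, 150.0, 254.0], [515.0, 185.0, 258.0], [472.0, 177.0, 260.0], [483.0, 166.0, 260.0], [522.0, 174.0, 261.0], [476.0, 164.0, 261.0], [520.0, 178.0, 262.0]]
```

View pics/c4.png

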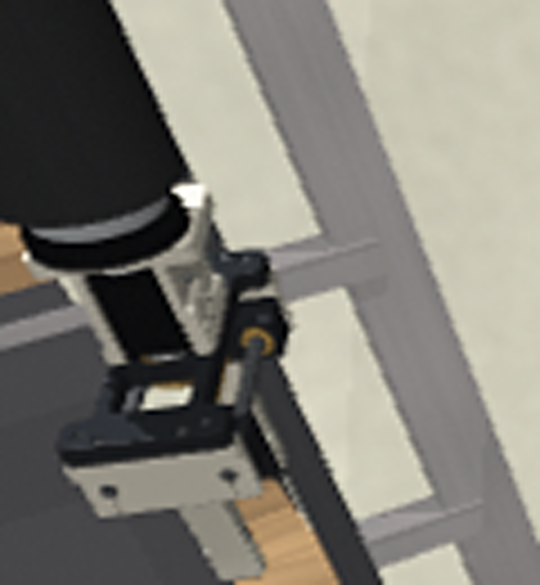

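Both views and both moments agree: the fingertips sit about 40 mm higher than the state's z. The body-to-tip distance (66 mm) and the lateral position are as expected. I'll go by the pictures, descend partway, and check against the wing.

Call:
{"op": "move_arm", "data": {
  "deltas": [
    {"dp": [1.5, 15, -5], "rotation": [0, 0, 0]},
    {"dp": [0, 15, 0], "rotation": [0, 0, 0]},
    {"dp": [0, 12, 0], "rotation": [0, 0, 0]},
    {"dp": [0, 0, 0], "rotation": [0, 0, 0]}
  ]
}}

```text
t: 2.37
eef_pos: [0.4851, 0.2177, 0.0937]
ee_rot: [-1.576, 0.006, -3.117]
force: [0.0, -0.0, -0.1]
width: 0.0495
```

```bash
cat > tip.py <<'E'
from station import arm
from h import *
import sys
f=arm.grab_frame("side");s=arm.get_state();print(s["eef_pos"].round(4),np.degrees(s["ee_rot"]).round(2),s["force"].round(1))
np.save("last.npy",f["z_map"])
q=f["pixels"][:,:,::-1]
x0,y0,w,h=map(int,sys.argv[2:6]);q=q[y0:y0+h,x0:x0+w];k=600//h
cv2.imwrite("pics/%s.png"%sys.argv[1],cv2.resize(q,None,fx=k,fy=k,interpolation=cv2.INTER_CUBIC))
W=pts(f);x,y=s["eef_pos"][:2];m=(np.hypot(W[...,0]-x,W[...,1]-y)<.12)&(W[...,2]>.062)
p=f["pixels"].astype(int);m&=(p.max(2)-p.min(2)<40)&(p.max(2)>100)
v,u=np.where(m)
if len(v):
    o=np.argsort(W[m][:,2])[:60:6];print([(int(u[i]),int(v[i]),(W[v[i],u[i]]*1000).round().tolist()) for i in o])
E
python3 tip.py c5 160 130 120 100; python3 plan.py
```

```text
[0.4857 0.2179 0.0948] [ -90.3     0.38 -178.59] [-0.8 -0.   0.5]
[(256, 201, [574.0, 203.0, 62.0]), (228, 214, [492.0, 206.0, 62.0]), (224, 220, [473.0, 194.0, 63.0]), (244, 199, [552.0, 225.0, 66.0]), (229, 200, [490.0, 177.0, 136.0]), (230, 199, [492.0, 175.0, 139.0]), (231, 198, [495.0, 175.0, 141.0]), (226, 199, [483.0, 178.0, 142.0]), (227, 198, [486.0, 177.0, 145.0]), (224, 199, [478.0, 177.0, 147.0])]
t 2.42 p [0.4857 0.2179 0.0948] rpy [ -90.3     0.38 -178.59] F [-0.8 -0.   0.5] w 0.0495 q [ 0.79  0.2  -0.44  0.   -0.92  0.8 ]
```

View pics/c5.png

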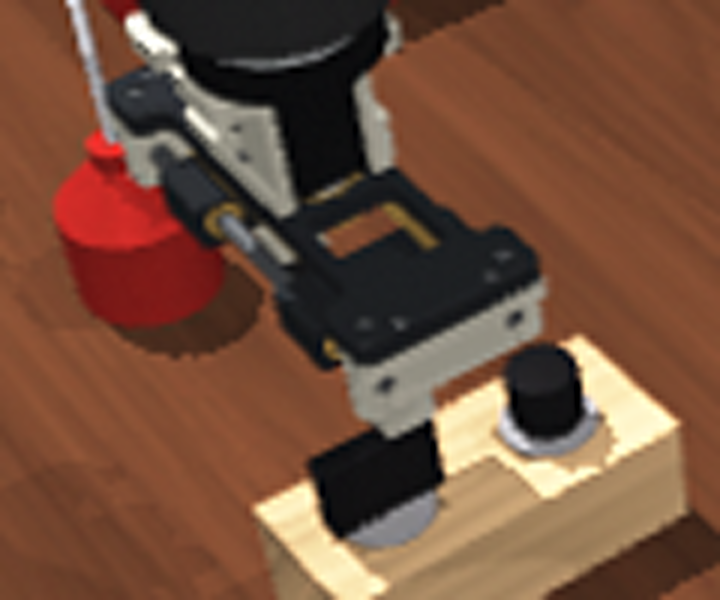

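The finger tip by vision is at z≈0.136 with the state at 0.095, an offset of +41 mm again. It is in front of the wing at x≈486.

```bash
python3 plan.py 483 215 30 181.5 5
```

```text
t 2.42 p [0.4857 0.2179 0.0948] rpy [ -90.3     0.38 -178.59] F [-0.8 -0.   0.5] w 0.0495 q [ 0.79  0.2  -0.44  0.   -0.92  0.8 ]
[ 0.6 13.   0.6] [ 0.06 -0.02 -0.08]
[ 0.6 13.   0.6] [ 0.06 -0.02 -0.08]
[ 0.6 13.   0.6] [ 0.06 -0.02 -0.08]
[ 0.6 13.   0.6] [ 0.06 -0.02 -0.08]
[ 0.6 13.   0.6] [ 0.06 -0.02 -0.08]
```

Call:
{"op": "move_arm", "data": {
  "deltas": [
    {"dp": [2.7, 9, 3], "rotation": [0.3, 0, -0.4]},
    {"dp": [0, 9, 0], "rotation": [0, 0, 0]},
    {"dp": [0, 9, 0], "rotation": [0, 0, 0]},
    {"dp": [0, 0, 0], "rotation": [0, 0, 0]}
  ]
}}

```text
t: 2.75
eef_pos: [0.4842, 0.216, 0.0681]
ee_rot: [-1.573, 0.002, -3.116]
force: [-0.3, -0.1, 0.3]
width: 0.0499
```

```bash
python3 tip.py c6 160 130 120 100; python3 plan.py 483 215 30 181.5 4
```

```text
[0.4846 0.2162 0.0689] [-9.0130e+01  1.7000e-01 -1.7853e+02] [0.2 0.2 0.1]
[(228, 218, [485.0, 194.0, 62.0]), (224, 220, [473.0, 194.0, 63.0]), (229, 213, [495.0, 207.0, 63.0]), (230, 216, [491.0, 195.0, 65.0]), (222, 235, [436.0, 133.0, 86.0]), (232, 207, [494.0, 177.0, 110.0]), (232, 206, [494.0, 176.0, 114.0]), (226, 209, [477.0, 174.0, 116.0]), (231, 206, [491.0, 174.0, 117.0]), (227, 207, [481.0, 175.0, 119.0])]
t 2.8 p [0.4846 0.2162 0.0689] rpy [-9.0130e+01  1.7000e-01 -1.7853e+02] F [0.2 0.2 0.1] w 0.05 q [ 0.79  0.23 -0.47  0.   -0.87  0.81]
[0.4 9.7 0.3] [ 0.03 -0.01 -0.04]
[0.4 9.7 0.3] [ 0.03 -0.01 -0.04]
[0.4 9.7 0.3] [ 0.03 -0.01 -0.04]
[0.4 9.7 0.3] [ 0.03 -0.01 -0.04]
```

View pics/c6.png

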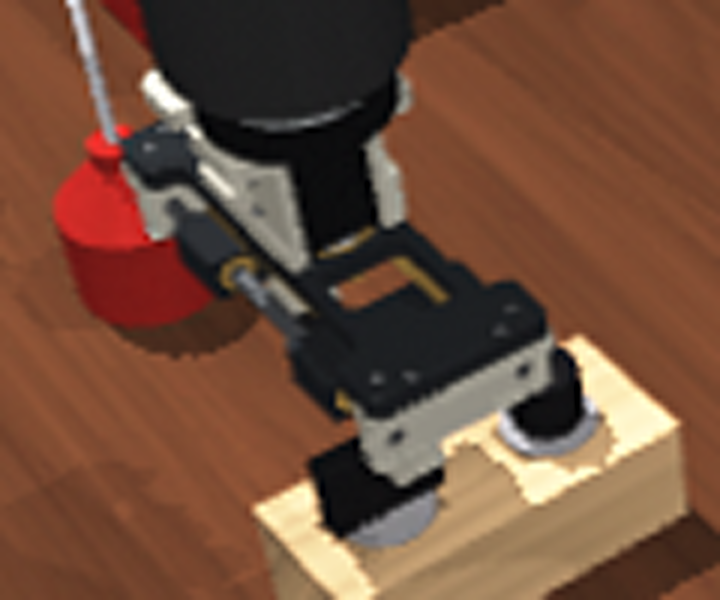

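Call:
{"op": "move_arm", "data": {
  "deltas": [
    {"dp": [1.5, 10, 1], "rotation": [0.1, 0, -0.2]},
    {"dp": [0, 10, 0], "rotation": [0, 0, 0]},
    {"dp": [0, 10, 0], "rotation": [0, 0, 0]},
    {"dp": [0, 5, 0], "rotation": [0, 0, 0]},
    {"dp": [0, 0, 0], "rotation": [0, 0, 0]}
  ]
}}

```text
t: 3.22
eef_pos: [0.4837, 0.2154, 0.0313]
ee_rot: [-1.572, 0.001, -3.116]
force: [1.1, 0.7, -0.7]
width: 0.0499
```

```bash
python3 tip.py c7 160 130 120 100; python3 plan.py 483 215 27 181.5 2
```

```text
[0.4838 0.2155 0.0317] [-9.0070e+01  4.0000e-02 -1.7853e+02] [-0.1 -0.7 -0.6]
[(253, 202, [566.0, 204.0, 63.0]), (235, 216, [497.0, 178.0, 75.0]), (230, 219, [481.0, 174.0, 78.0]), (232, 217, [488.0, 175.0, 80.0]), (233, 216, [490.0, 172.0, 84.0]), (211, 193, [474.0, 243.0, 119.0]), (207, 189, [471.0, 256.0, 124.0]), (239, 212, [488.0, 128.0, 136.0]), (228, 218, [457.0, 126.0, 137.0]), (248, 207, [512.0, 128.0, 138.0])]
t 3.27 p [0.4838 0.2155 0.0317] rpy [-9.0070e+01  4.0000e-02 -1.7853e+02] F [-0.1 -0.7 -0.6] w 0.0498 q [ 0.79  0.28 -0.51 -0.   -0.78  0.81]
[0.4 2.3 0.2] [ 0.04 -0.01 -0.02]
[0.4 2.3 0.2] [ 0.04 -0.01 -0.02]
```

View pics/c7.png

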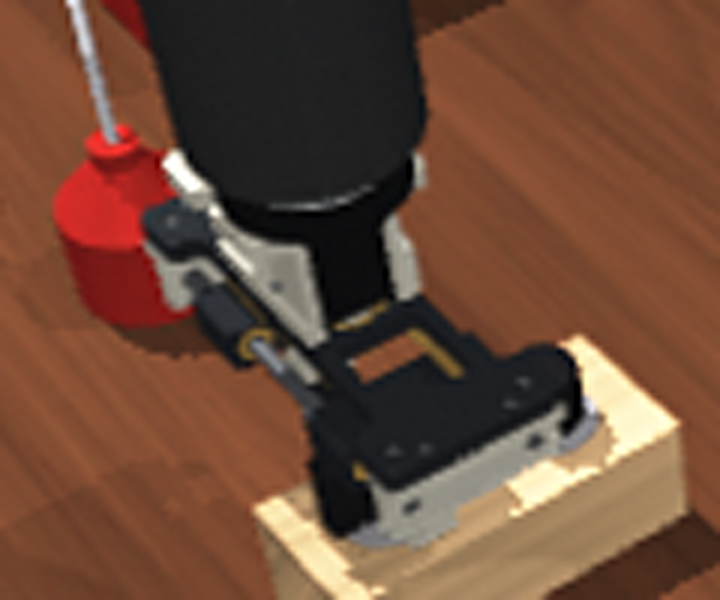

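The tip is at about 0.073 and straddles the wing, with no contact force. Down 5 mm more, then close.

Call:
{"op": "move_arm", "data": {
  "deltas": [
    {"dp": [0.7, 5, 0.4], "rotation": [0, 0, 0]},
    {"dp": [0, 1, 0], "rotation": [0, 0, 0]}
  ]
}}

```text
t: 3.43
eef_pos: [0.4834, 0.2153, 0.0257]
ee_rot: [-1.572, 0.001, -3.116]
force: [0.1, -0.3, -0.2]
width: 0.0497
```

Call:
{"op": "move_arm", "data": {
  "deltas": [
    {"dp": [0, 0, 0], "rotation": [0, 0, 0]},
    {"dp": [0, 0, 0], "rotation": [0, 0, 0]},
    {"dp": [0, 0, 0], "rotation": [0, 0, 0]},
    {"dp": [0, 0, 0], "rotation": [0, 0, 0]},
    {"dp": [0, 0, 0], "rotation": [0, 0, 0]}
  ],
  "jaw": 255,
  "squeeze": 50
}}

```text
t: 3.85
eef_pos: [0.4841, 0.2158, 0.0266]
ee_rot: [-1.574, 0.003, -3.116]
force: [-0.4, -0.6, -0.3]
width: 0.0221
```

```bash
python3 tip.py c8 160 130 120 100; python3 plan.py
```

```text
[0.4841 0.2159 0.0266] [-9.016e+01  1.600e-01 -1.785e+02] [-1.1  0.5  0.2]
[(222, 219, [471.0, 200.0, 62.0]), (223, 240, [436.0, 134.0, 67.0]), (211, 193, [470.0, 230.0, 131.0]), (247, 209, [509.0, 129.0, 132.0]), (249, 208, [515.0, 128.0, 133.0]), (241, 212, [492.0, 127.0, 134.0]), (226, 220, [451.0, 126.0, 135.0]), (191, 181, [450.0, 294.0, 135.0]), (230, 217, [463.0, 127.0, 136.0]), (235, 215, [475.0, 126.0, 136.0])]
t 3.9 p [0.4841 0.2159 0.0266] rpy [-9.016e+01  1.600e-01 -1.785e+02] F [-1.1  0.5  0.2] w 0.0183 q [ 0.79  0.29 -0.52 -0.   -0.77  0.81]
```

Call:
{"op": "move_arm", "data": {
  "deltas": [
    {"dp": [0, 0, 0], "rotation": [0, 0, 0]},
    {"dp": [0, 0, 0], "rotation": [0, 0, 0]},
    {"dp": [0, 0, 0], "rotation": [0, 0, 0]},
    {"dp": [0, 0, 0], "rotation": [0, 0, 0]}
  ]
}}

```text
t: 4.23
eef_pos: [0.4841, 0.2159, 0.0267]
ee_rot: [-1.574, 0.003, -3.116]
force: [0.1, 0.3, -0.3]
width: 0.014
```

```bash
python3 plan.py
```

```text
t 4.23 p [0.4841 0.2159 0.0267] rpy [-9.0170e+01  1.7000e-01 -1.7851e+02] F [ 0.1  0.3 -0.3] w 0.014 q [ 0.79  0.29 -0.52 -0.   -0.77  0.81]
```

Width is 14 mm, so the wing is gripped. In state readings, the key tip (at 0.010) is z−0.0167. Now lift straight up.

Call:
{"op": "move_arm", "data": {
  "deltas": [
    {"dp": [0, -10, 0], "rotation": [0, 0, 0]},
    {"dp": [0, -15, 0], "rotation": [0, 0, 0]},
    {"dp": [0, -20, 0], "rotation": [0, 0, 0]},
    {"dp": [0, -20, 0], "rotation": [0, 0, 0]},
    {"dp": [0, -20, 0], "rotation": [0, 0, 0]}
  ]
}}

```text
t: 4.65
eef_pos: [0.4807, 0.2129, 0.1117]
ee_rot: [-1.567, -0.006, -3.117]
force: [0.2, -0.0, -1.9]
width: 0.0139
```

Call:
{"op": "move_arm", "data": {
  "deltas": [
    {"dp": [0, -15, 0], "rotation": [0, 0, 0]},
    {"dp": [0, -5, 0], "rotation": [0, 0, 0]},
    {"dp": [0, 0, 0], "rotation": [0, 0, 0]}
  ]
}}

```text
t: 4.9
eef_pos: [0.4824, 0.2141, 0.1387]
ee_rot: [-1.572, 0.0, -3.116]
force: [0.3, -0.2, -2.5]
width: 0.0137
```

```bash
python3 tip.py c9 160 130 120 100; python3 plan.py 502 -100 130 185.8 12
```

```text
[0.4823 0.214  0.1381] [-9.0030e+01 -1.0000e-02 -1.7854e+02] [ 0.6  0.5 -2.4]
[(250, 205, [554.0, 200.0, 62.0]), (244, 199, [552.0, 227.0, 64.0]), (221, 198, [483.0, 207.0, 124.0]), (222, 196, [485.0, 204.0, 131.0]), (218, 197, [475.0, 204.0, 134.0]), (224, 191, [496.0, 212.0, 136.0]), (215, 196, [469.0, 207.0, 138.0]), (225, 188, [502.0, 216.0, 139.0]), (216, 195, [473.0, 208.0, 139.0]), (223, 191, [493.0, 209.0, 140.0])]
t 4.95 p [0.4823 0.214  0.1381] rpy [-9.0030e+01 -1.0000e-02 -1.7854e+02] F [ 0.6  0.5 -2.4] w 0.0139 q [ 0.79  0.16 -0.38 -0.   -1.03  0.81]
[-1.   0.7 26.2] [ 0.   -0.36  0.  ]
[-0.8  0.7 26.2] [ 0.   -0.36  0.  ]
[-0.6  0.7 26.2] [ 0.   -0.36  0.  ]
[-0.5  0.7 26.2] [ 0.   -0.36  0.  ]
[-0.3  0.7 26.2] [ 0.   -0.36  0.  ]
[-0.2  0.7 26.2] [ 0.   -0.36  0.  ]
[ 0.   0.7 26.2] [ 0.   -0.36  0.  ]
[ 0.2  0.7 26.2] [ 0.   -0.36  0.  ]
[ 0.3  0.7 26.2] [ 0.   -0.36  0.  ]
[ 0.5  0.7 26.2] [ 0.   -0.36  0.  ]
[ 0.7  0.7 26.2] [ 0.   -0.36  0.  ]
[ 0.8  0.7 26.2] [ 0.   -0.36  0.  ]
```

View pics/c9.png

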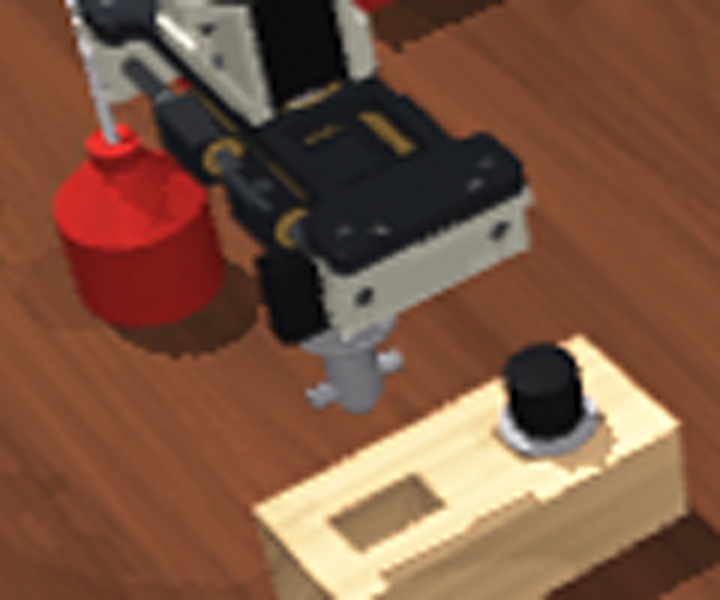

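The picture shows the key lifted with its cross pin visible at crop (320–400, 355–395), and the rack hole is empty. Now traverse to the valve.

Call:
{"op": "move_arm", "data": {
  "deltas": [
    {"dp": [-1, 0, 20], "rotation": [0, -0.3, 0]},
    {"dp": [-1, 0.5, 27], "rotation": [0, -0.3, 0]},
    {"dp": [-1, 0.5, 27], "rotation": [0, -0.3, 0]},
    {"dp": [-0.5, 0.5, 27], "rotation": [0, -0.3, 0]},
    {"dp": [-0.5, 0.5, 27], "rotation": [0, -0.3, 0]}
  ]
}}

```text
t: 5.37
eef_pos: [0.4885, 0.0852, 0.1309]
ee_rot: [-1.57, -0.006, -3.083]
force: [0.6, -0.4, -2.9]
width: 0.0135
```

Call:
{"op": "move_arm", "data": {
  "deltas": [
    {"dp": [0, 0, 27], "rotation": [0, -0.3, 0]},
    {"dp": [0, 0, 27], "rotation": [0, -0.3, 0]},
    {"dp": [0, 0, 27], "rotation": [0, -0.3, 0]},
    {"dp": [0, 0, 27], "rotation": [0, -0.3, 0]},
    {"dp": [0, 0, 27], "rotation": [0, -0.3, 0]}
  ]
}}

```text
t: 5.78
eef_pos: [0.4926, -0.0569, 0.1246]
ee_rot: [-1.568, -0.017, -3.055]
force: [0.7, -0.3, -2.3]
width: 0.014
```

```bash
python3 plan.py 502 -185 130 185.8 5
```

```text
t 5.78 p [ 0.4926 -0.0569  0.1246] rpy [ -89.85   -0.96 -175.03] F [ 0.7 -0.3 -2.3] w 0.014 q [ 0.28  0.13 -0.45 -0.   -1.01  1.38]
[ 0.4 -1.  25.7] [-0.03 -0.17  0.19]
[ 0.4 -1.  25.7] [-0.03 -0.17  0.19]
[ 0.5 -1.  25.7] [-0.03 -0.17  0.19]
[ 0.6 -1.  25.7] [-0.03 -0.17  0.19]
[ 0.7 -1.1 25.7] [-0.03 -0.17  0.19]
```

Call:
{"op": "move_arm", "data": {
  "deltas": [
    {"dp": [-1.5, -1, 27], "rotation": [0, -0.2, 0.3]},
    {"dp": [-1.5, -1, 27], "rotation": [0, -0.2, 0.2]},
    {"dp": [-1, -1, 26], "rotation": [0, -0.2, 0.2]},
    {"dp": [-1, -1, 20], "rotation": [0, -0.2, 0.2]},
    {"dp": [0, 0, 10], "rotation": [0, 0, 0]}
  ]
}}

```text
t: 6.2
eef_pos: [0.5027, -0.174, 0.122]
ee_rot: [-1.569, -0.012, -3.043]
force: [1.1, 0.0, -2.4]
width: 0.0137
```

Call:
{"op": "move_arm", "data": {
  "deltas": [
    {"dp": [0, 0, 0], "rotation": [0, 0, 0]},
    {"dp": [0, 0, 0], "rotation": [0, 0, 0]}
  ]
}}

```text
t: 6.37
eef_pos: [0.501, -0.1758, 0.1195]
ee_rot: [-1.57, -0.016, -3.047]
force: [0.3, -0.3, -1.9]
width: 0.0136
```

```bash
python3 plan.py 502 -185 125 185.8 2;python3 tip.py c10 270 240 120 100; python3 -c "
from station import arm;import cv2
f=arm.grab_frame('top');cv2.imwrite('pics/top3.png',cv2.resize(f['pixels'][230:330,320:450,::-1],None,fx=6,fy=6))"
```

```text
t 6.37 p [ 0.501  -0.1758  0.1195] rpy [ -89.97   -0.93 -174.57] F [ 0.3 -0.3 -1.9] w 0.0136 q [ 0.03  0.19 -0.39  0.   -1.01  1.63]
[-0.  -2.8  4.6] [-0.01 -0.19  0.47]
[-0.  -2.8  4.6] [-0.01 -0.19  0.47]
[ 0.5009 -0.1755  0.1194] [ -89.97   -0.95 -174.54] [-0.9  0.2 -0.7]
[(302, 295, [494.0, -107.0, 62.0]), (318, 329, [470.0, -194.0, 62.0]), (300, 298, [486.0, -110.0, 63.0]), (333, 331, [492.0, -217.0, 63.0]), (302, 292, [498.0, -101.0, 63.0]), (313, 324, [469.0, -179.0, 64.0]), (322, 314, [498.0, -172.0, 64.0]), (329, 312, [513.0, -178.0, 64.0]), (341, 326, [511.0, -219.0, 65.0]), (337, 329, [500.0, -220.0, 66.0])]
```

View pics/c10.png

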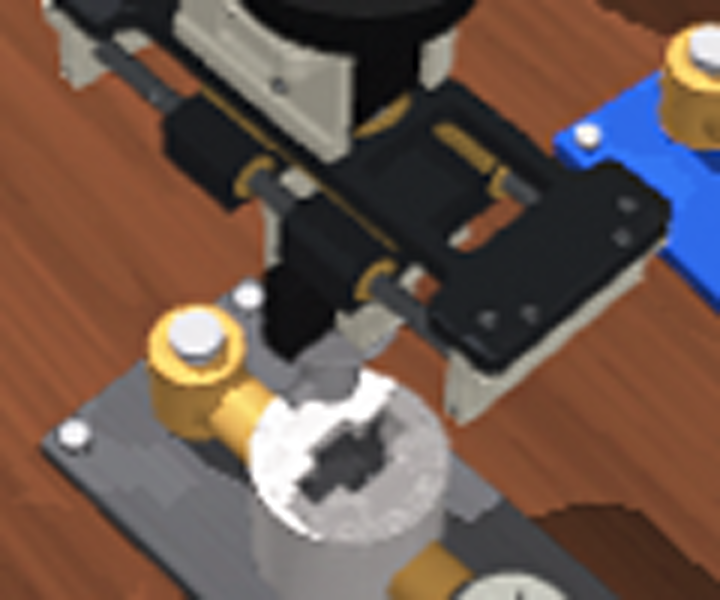

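View pics/top3.png

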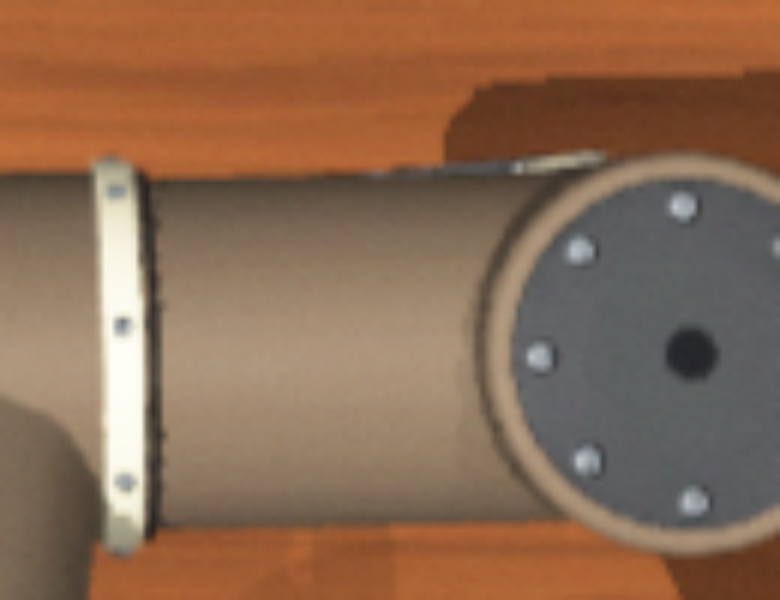

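Call:
{"op": "move_arm", "data": {
  "deltas": [
    {"dp": [0, -5, 9], "rotation": [0, -0.4, 0.9]},
    {"dp": [0, 0, 0], "rotation": [0, 0, 0]},
    {"dp": [0, 0, 0], "rotation": [0, 0, 0]}
  ]
}}

```text
t: 6.72
eef_pos: [0.502, -0.1812, 0.1242]
ee_rot: [-1.571, -0.001, -3.035]
force: [0.2, 0.5, -2.3]
width: 0.0135
```

```bash
python3 plan.py 502 -185 125 185.8 2;python3 tip.py c11 290 270 80 75; python3 - <<'E'
from station import arm
from h import *
f=arm.grab_frame("side");W=pts(f);T=np.linalg.inv(np.array(f["cam_to_world"]))
p=arm.get_state()["eef_pos"]
for dz in(-.0167,-.0027,.0293,.0333):
    P=p+[0,0,dz+ (0)];P=P.copy()
    c=T[:3,:3]@P+T[:3,3];print(dz,P.round(4),"px",f["fx"]*c[0]/c[2]+f["cx"],f["fy"]*c[1]/c[2]+f["cy"])
sub=W[295:330,305:350]
print("z mm map");print((sub[::2,::2,2]*1000).round().astype(int))
E
```

```text
t 6.72 p [ 0.502  -0.1812  0.1242] rpy [-9.000e+01 -5.000e-02 -1.739e+02] F [ 0.2  0.5 -2.3] w 0.0135 q [ 0.02  0.18 -0.39 -0.   -1.    1.66]
[ 0.2 -0.4  1.9] [0.   0.15 0.03]
[ 0.2 -0.4  1.9] [0.   0.15 0.03]
[ 0.5021 -0.1812  0.1244] [-9.0000e+01 -4.0000e-02 -1.7388e+02] [-0.5  0.3 -0.8]
[(338, 329, [503.0, -220.0, 62.0]), (304, 292, [502.0, -103.0, 62.0]), (300, 295, [490.0, -104.0, 63.0]), (322, 331, [474.0, -203.0, 63.0]), (336, 330, [498.0, -220.0, 63.0]), (305, 294, [500.0, -110.0, 64.0]), (332, 309, [523.0, -176.0, 64.0]), (335, 330, [496.0, -219.0, 65.0]), (336, 311, [526.0, -185.0, 65.0]), (315, 322, [474.0, -179.0, 65.0])]
-0.0167 [ 0.5022 -0.1813  0.1076] px 326.52847150469586 304.8934973809917
-0.0027 [ 0.5022 -0.1813  0.1216] px 326.6706346585796 301.157644707017
0.0293 [ 0.5022 -0.1813  0.1536] px 327.00856481381686 292.2773037778087
0.0333 [ 0.5022 -0.1813  0.1576] px 327.05213180774865 291.1324229396269
z mm map
[[                  59                   51                   52
                    11                   11                  167
                   176     
[... 8203 characters left out ...]
      71                   69
                    57                   31                   13
                    13                   14]
 [                  13                   12                   14
                    12                   45                   55
                    61                   65                   70
                    72                   71                   68
                    70                   70                   70
                    68                   63                   58
                    48                   20                   14
                    14                   13]]<stdin>:9: RuntimeWarning: invalid value encountered in cast
```

View pics/c11.png

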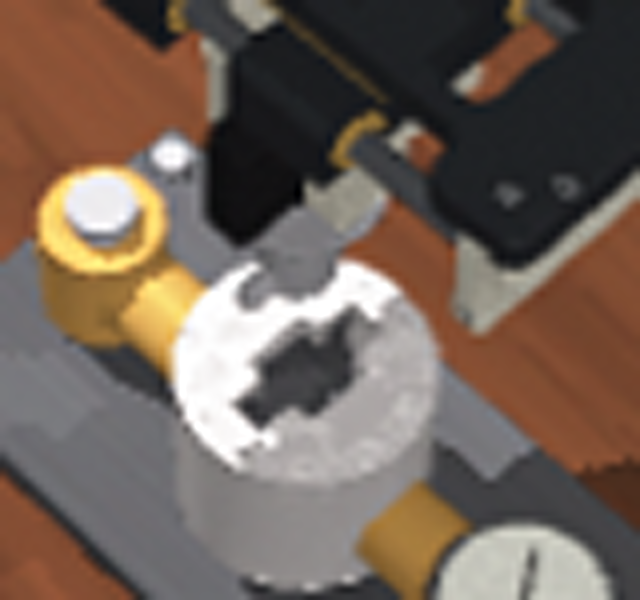

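The predicted key tip px (326.5,305) agrees with the picture (~(327,306)). The fit has only 1.5 mm to spare, so I fit the shank (r=11) and the housing wall (r=35) as circles in the same side view.

```bash
cat > fit.py <<'E'
from station import arm
from h import *
from scipy.optimize import least_squares
fs=[arm.grab_frame("side") for _ in range(4)];p=arm.get_state()["eef_pos"];print("state",p.round(4))
def fit(w,r,c0):
    f=lambda a:np.hypot(w[:,0]-a[0],w[:,1]-a[1])-r
    s=least_squares(f,c0,loss="soft_l1",f_scale=.002);return s.x,np.std(f(s.x)),len(w)
S=[];C=[];Pn=[];Wl=[]
for f in fs:
    W=pts(f);q=f["pixels"].astype(int);sat=q.max(2)-q.min(2)
    X,Y,Z=W[...,0],W[...,1],W[...,2];r=np.hypot(X-p[0],Y-p[1])
    zt=p[2]-.0167
    S.append(W[(r<.0165)&(Z>zt+.011)&(Z<zt+.044)&(sat<40)])
    rv=np.hypot(X-.5022,Y+.1853)
    Wl.append(W[(rv<.041)&(rv>.029)&(Z>.025)&(Z<.062)&(sat<40)&(Y<-.17)])
S=np.vstack(S);Wl=np.vstack(Wl)
a=fit(S,.011,p[:2]);b=fit(Wl,.035,[.502,-.185]);print("shank",a,"mean z",S[:,2].mean(),"house",b)
print("state-shank",(p[:2]-a[0])*1000,"house-shank mm",(b[0]-a[0])*1000)
E
python3 fit.py
```

```text
state [ 0.5022 -0.1818  0.1242]
shank (array([ 0.50096983, -0.18181158]), np.float64(0.0012638482807430815), 218) mean z 0.12750498361579718 house (array([ 0.50293594, -0.18489252]), np.float64(0.001028530924348835), 967)
state-shank [1.19143635 0.02659417] house-shank mm [ 1.96610737 -3.08093835]
```

```bash
python3 plan.py 503.8 -185 100 185.8 2
```

```text
t 7.02 p [ 0.5022 -0.1818  0.1242] rpy [-8.999e+01 -5.000e-02 -1.739e+02] F [-0.6  0.8 -2.6] w 0.014 q [ 0.02  0.18 -0.39  0.   -1.    1.66]
[-0.7 12.1  1.7] [-0.    0.15  0.03]
[-0.7 12.1  1.7] [-0.    0.15  0.03]
```

Call:
{"op": "move_arm", "data": {
  "deltas": [
    {"dp": [-1.4, 6, 3.4], "rotation": [0, 0.3, 0]},
    {"dp": [0, 12, 0], "rotation": [0, 0, 0]},
    {"dp": [0, 6, 0], "rotation": [0, 0, 0]},
    {"dp": [0, 0, 0], "rotation": [0, 0, 0]}
  ]
}}

```text
t: 7.35
eef_pos: [0.5047, -0.1851, 0.0988]
ee_rot: [-1.571, 0.0, -3.041]
force: [0.7, -0.4, -1.3]
width: 0.014
```

```bash
python3 fit.py; python3 plan.py 503.8 -185 92 185.8 1;python3 tip.py c12 290 270 80 75
```

```text
state [ 0.5057 -0.1852  0.1006]
shank (array([ 0.50401352, -0.1854246 ]), np.float64(0.001214018230976691), 183) mean z 0.10273911781871999 house (array([ 0.50299961, -0.18488349]), np.float64(0.00090744844984585), 959)
state-shank [1.71339364 0.21863135] house-shank mm [-1.0139033   0.54111098]
t 7.55 p [ 0.5057 -0.1852  0.1006] rpy [-8.995e+01  1.400e-01 -1.742e+02] F [ 0.  -0.2 -1.1] w 0.0137 q [ 0.01  0.21 -0.41  0.   -0.95  1.66]
[ 1.9  8.6 -0.4] [-0.05 -0.   -0.14]
[ 0.5058 -0.1852  0.1007] [-8.995e+01  1.600e-01 -1.742e+02] [-0.7  0.5 -2.7]
[(305, 293, [502.0, -107.0, 62.0]), (305, 296, [498.0, -113.0, 62.0]), (305, 295, [499.0, -111.0, 63.0]), (304, 294, [499.0, -108.0, 63.0]), (299, 295, [488.0, -103.0, 64.0]), (314, 325, [469.0, -183.0, 64.0]), (312, 322, [470.0, -175.0, 64.0]), (317, 328, [469.0, -192.0, 65.0]), (330, 331, [486.0, -215.0, 66.0]), (327, 331, [480.0, -211.0, 67.0])]
```

View pics/c12.png

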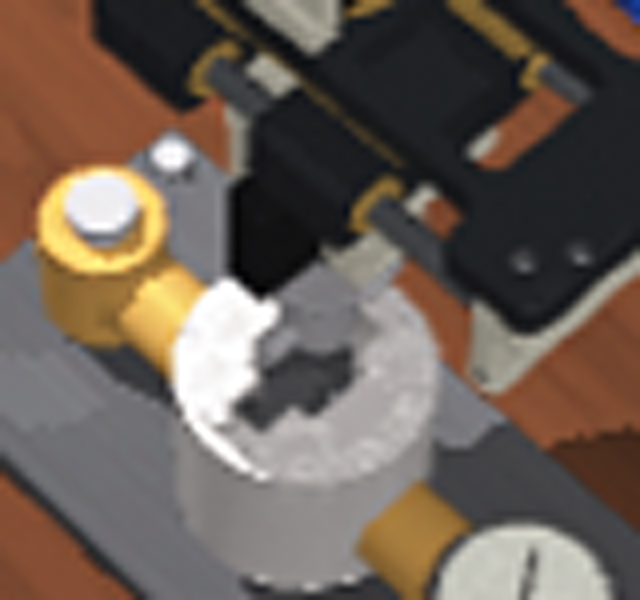

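Call:
{"op": "move_arm", "data": {
  "deltas": [
    {"dp": [1.2, 4, -0.4], "rotation": [0, 0, -0.1]},
    {"dp": [0, 4, 0], "rotation": [0, 0, 0]},
    {"dp": [0, 3, 0], "rotation": [0, 0, 0]},
    {"dp": [0, 0, 0], "rotation": [0, 0, 0]},
    {"dp": [0, 0, 0], "rotation": [0, 0, 0]}
  ]
}}

```text
t: 8.02
eef_pos: [0.5052, -0.1849, 0.0897]
ee_rot: [-1.57, 0.003, -3.04]
force: [0.3, -0.3, -1.7]
width: 0.0134
```

```bash
python3 fit.py; python3 plan.py 504.4 -184.8 75 185.8 1
```

```text
state [ 0.5054 -0.1849  0.09  ]
shank (array([ 0.50366431, -0.18502868]), np.float64(0.0012905562691128624), 181) mean z 0.09260933803480577 house (array([ 0.5030506 , -0.18484182]), np.float64(0.0008634674776369548), 945)
state-shank [1.71543689 0.1153493 ] house-shank mm [-0.61371391  0.18685927]
t 8.22 p [ 0.5054 -0.1849  0.09  ] rpy [ -89.93    0.2  -174.2 ] F [ 0.6 -0.1 -1.5] w 0.014 q [ 0.01  0.22 -0.43  0.   -0.92  1.66]
[ 1.  15.  -0.2] [-0.07  0.   -0.2 ]
```

Call:
{"op": "move_arm", "data": {
  "deltas": [
    {"dp": [0.7, 4, 0], "rotation": [0, 0, -0.2]},
    {"dp": [0, 4, 0], "rotation": [0, 0, 0]},
    {"dp": [0, 3, 0], "rotation": [0, 0, 0]},
    {"dp": [0, 0, 0], "rotation": [0, 0, 0]}
  ]
}}

```text
t: 8.55
eef_pos: [0.5049, -0.185, 0.0783]
ee_rot: [-1.57, 0.001, -3.04]
force: [0.2, 0.8, -1.9]
width: 0.0135
```

```bash
python3 fit.py; python3 plan.py 504.4 -184.8 65 185.8 1
```

```text
state [ 0.5055 -0.1851  0.0792]
shank (array([ 0.50366707, -0.18516989]), np.float64(0.001331663519089063), 177) mean z 0.08137382416263317 house (array([ 0.5030974 , -0.18485301]), np.float64(0.0007246141980407195), 931)
state-shank [1.83527688 0.0773507 ] house-shank mm [-0.56967339  0.31688576]
t 8.75 p [ 0.5055 -0.1851  0.0792] rpy [-8.9900e+01  1.0000e-01 -1.7419e+02] F [-0.4 -0.6 -2.9] w 0.0137 q [ 0.01  0.23 -0.44  0.   -0.9   1.66]
[ 1.1 14.1 -0.4] [-0.1   0.01 -0.1 ]
```

Call:
{"op": "move_arm", "data": {
  "deltas": [
    {"dp": [1.0, 3, -0.3], "rotation": [-0.1, 0, -0.1]},
    {"dp": [0, 3, 0], "rotation": [0, 0, 0]},
    {"dp": [0, 3, 0], "rotation": [0, 0, 0]},
    {"dp": [0, 0, 0], "rotation": [0, 0, 0]}
  ]
}}

```text
t: 9.08
eef_pos: [0.5047, -0.1849, 0.0697]
ee_rot: [-1.571, 0.001, -3.04]
force: [-0.2, 0.6, -2.1]
width: 0.0138
```

```bash
python3 plan.py 504.4 -184.8 62 185.8 1; python3 tip.py c13 290 270 80 75
```

```text
t 9.08 p [ 0.5047 -0.1849  0.0697] rpy [-9.0010e+01  5.0000e-02 -1.7419e+02] F [-0.2  0.6 -2.1] w 0.0138 q [ 0.01  0.24 -0.45 -0.   -0.88  1.66]
[ 0.3  7.7 -0.1] [ 0.01  0.01 -0.05]
[ 0.5048 -0.1849  0.07  ] [-9.0000e+01  6.0000e-02 -1.7418e+02] [-0.3  0.3 -2.3]
[(299, 293, [492.0, -98.0, 62.0]), (321, 331, [472.0, -202.0, 62.0]), (304, 293, [501.0, -106.0, 63.0]), (339, 328, [506.0, -220.0, 64.0]), (326, 332, [478.0, -211.0, 64.0]), (323, 331, [475.0, -206.0, 65.0]), (343, 323, [519.0, -217.0, 65.0]), (342, 324, [516.0, -217.0, 66.0]), (320, 319, [486.0, -180.0, 67.0]), (330, 320, [501.0, -195.0, 67.0])]
```

View pics/c13.png

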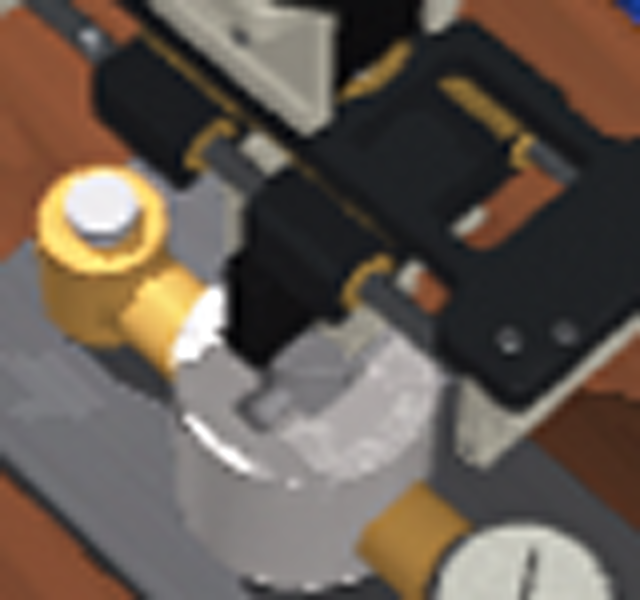

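The shank is in the mouth with no side force, and the pin end at crop (262,405) lies in its slot. Continue down to the spring.

Call:
{"op": "move_arm", "data": {
  "deltas": [
    {"dp": [0.3, 3, 0], "rotation": [0, 0, 0]},
    {"dp": [0, 3, 0], "rotation": [0, 0, 0]},
    {"dp": [0, 3, 0], "rotation": [0, 0, 0]},
    {"dp": [0, 0, 0], "rotation": [0, 0, 0]}
  ]
}}

```text
t: 9.47
eef_pos: [0.5052, -0.1851, 0.0607]
ee_rot: [-1.57, 0.002, -3.04]
force: [-0.3, 0.4, 1.8]
width: 0.0138
```

```bash
python3 plan.py 504.4 -184.8 54.5 185.8 1
```

```text
t 9.47 p [ 0.5052 -0.1851  0.0607] rpy [-8.9970e+01  1.3000e-01 -1.7416e+02] F [-0.3  0.4  1.8] w 0.0138 q [ 0.01  0.26 -0.46  0.   -0.85  1.66]
[ 0.8  6.2 -0.4] [-0.03  0.04 -0.13]
```

Spring contact feels right (~4 N, about 1.5 mm in). Push to about 7.5 mm.

Call:
{"op": "move_arm", "data": {
  "deltas": [
    {"dp": [0.6, 3, -0.2], "rotation": [0, 0, -0.1]},
    {"dp": [0, 3, 0], "rotation": [0, 0, 0]},
    {"dp": [0, 1, 0], "rotation": [0, 0, 0]},
    {"dp": [0, 0, 0], "rotation": [0, 0, 0]}
  ]
}}

```text
t: 9.8
eef_pos: [0.5053, -0.1851, 0.0546]
ee_rot: [-1.569, 0.002, -3.039]
force: [-2.1, 1.0, 4.8]
width: 0.0139
```

```bash
python3 plan.py 504.4 -184.8 54.5 185.8 1
```

```text
t 9.8 p [ 0.5053 -0.1851  0.0546] rpy [-8.9920e+01  1.0000e-01 -1.7411e+02] F [-2.1  1.   4.8] w 0.0139 q [ 0.01  0.26 -0.47  0.   -0.84  1.66]
[ 0.9  0.1 -0.4] [-0.08  0.09 -0.1 ]
```

Call:
{"op": "move_arm", "data": {
  "deltas": [
    {"dp": [0.9, 1, -0.3], "rotation": [0, 0, -0.1]},
    {"dp": [0, 0.3, 0.1], "rotation": [0, 5, 0]},
    {"dp": [0, 0.2, 0.1], "rotation": [0, 5, 0]}
  ]
}}

```text
t: 10.05
eef_pos: [0.5054, -0.1853, 0.0543]
ee_rot: [-1.569, 0.002, 3.068]
force: [-2.3, 2.4, 6.8]
width: 0.0135
```

```bash
python3 plan.py 504.4 -184.8 54 175 1
```

```text
t 10.05 p [ 0.5054 -0.1853  0.0543] rpy [-8.9890e+01  1.3000e-01  1.7579e+02] F [-2.3  2.4  6.8] w 0.0135 q [ 0.01  0.26 -0.47  0.   -0.84  1.48]
[ 1.   0.3 -0.4] [-0.11  0.79 -0.13]
```

Call:
{"op": "move_arm", "data": {
  "deltas": [
    {"dp": [1.0, 0, -0.5], "rotation": [0, 6, -0.1]},
    {"dp": [0.3, 0, 0], "rotation": [0, 6, 0]},
    {"dp": [0.3, 0, 0], "rotation": [0, 6, 0]}
  ]
}}

```text
t: 10.3
eef_pos: [0.5053, -0.1854, 0.0558]
ee_rot: [-1.569, 0.004, 2.741]
force: [-2.5, -0.8, 5.3]
width: 0.0138
```

```bash
python3 plan.py 504.4 -184.8 54 158 1
```

```text
t 10.3 p [ 0.5053 -0.1854  0.0558] rpy [-89.87   0.23 157.06] F [-2.5 -0.8  5.3] w 0.0138 q [ 0.02  0.26 -0.47  0.   -0.84  1.15]
[ 1.1  1.8 -0.2] [-0.13 -0.94 -0.23]
```

```bash
python3 plan.py 504 -185.5 54.3 137 3; 
```

```text
t 10.3 p [ 0.5053 -0.1854  0.0558] rpy [-89.87   0.23 157.06] F [-2.5 -0.8  5.3] w 0.0138 q [ 0.02  0.26 -0.47  0.   -0.84  1.15]
[0.4 0.5 0.2] [-0.03  6.69 -0.08]
[0.4 0.5 0.2] [-0.03  6.69 -0.08]
[0.3 0.5 0.3] [-0.03  6.69 -0.08]
```

Call:
{"op": "move_arm", "data": {
  "deltas": [
    {"dp": [1, 1.2, 0.4], "rotation": [0, 6.5, -0.1]},
    {"dp": [0.6, 0.6, 0.4], "rotation": [0, 6.5, -0.1]},
    {"dp": [0.6, 0.6, 0.4], "rotation": [0, 6.5, -0.1]}
  ]
}}

```text
t: 10.55
eef_pos: [0.5047, -0.1864, 0.0552]
ee_rot: [-1.57, 0.004, 2.386]
force: [-1.4, 0.5, 4.0]
width: 0.0138
```

```bash
python3 plan.py 503.8 -185.7 54.3 118 3; 
```

```text
t 10.55 p [ 0.5047 -0.1864  0.0552] rpy [-89.97   0.2  136.69] F [-1.4  0.5  4. ] w 0.0138 q [ 0.01  0.26 -0.47  0.   -0.84  0.8 ]
[0.4 0.3 0. ] [ 0.    6.23 -0.07]
[0.4 0.3 0.1] [ 0.    6.23 -0.07]
[0.4 0.3 0.1] [ 0.    6.23 -0.07]
```

Call:
{"op": "move_arm", "data": {
  "deltas": [
    {"dp": [0.6, 1.0, -0.2], "rotation": [0, 6.5, -0.1]},
    {"dp": [0.5, 0.5, 0.1], "rotation": [0, 6.5, -0.1]},
    {"dp": [0.5, 0.5, 0.1], "rotation": [0, 6.5, -0.1]}
  ]
}}

```text
t: 10.8
eef_pos: [0.5041, -0.1869, 0.0547]
ee_rot: [-1.57, 0.001, 2.03]
force: [-0.9, -1.8, 5.0]
width: 0.0135
```

```bash
python3 plan.py 503.5 -185.9 54.3 98 3; python3 -c "
from station import arm;print(arm.get_state()['moment'])"
```

```text
t 10.8 p [ 0.5041 -0.1869  0.0547] rpy [-8.996e+01  7.000e-02  1.163e+02] F [-0.9 -1.8  5. ] w 0.0135 q [ 0.01  0.26 -0.47  0.   -0.84  0.45]
[0.4 0.1 0. ] [-0.01  6.1  -0.02]
[0.4 0.1 0.1] [-0.01  6.1  -0.02]
[0.4 0.1 0.1] [-0.01  6.1  -0.02]
[-0.89459737  0.81292031  0.0676389 ]
```

Call:
{"op": "move_arm", "data": {
  "deltas": [
    {"dp": [0.5, 0.4, 0], "rotation": [0, 6, 0]},
    {"dp": [0.4, 0.3, 0.1], "rotation": [0, 6, 0]},
    {"dp": [0.4, 0.3, 0.1], "rotation": [0, 5, 0]},
    {"dp": [0, 0.2, 0], "rotation": [0, 2, 0]}
  ]
}}

```text
t: 11.13
eef_pos: [0.5032, -0.1873, 0.055]
ee_rot: [-1.57, 0.004, 1.677]
force: [-1.6, 2.6, 5.1]
width: 0.0137
```

```bash
python3 plan.py 503.3 -186 54.3 95 1; python3 -c "
from station import arm;print(arm.get_state()['moment'])"
```

```text
t 11.13 p [ 0.5032 -0.1873  0.055 ] rpy [-89.97   0.22  96.1 ] F [-1.6  2.6  5.1] w 0.0137 q [ 0.01  0.26 -0.47  0.01 -0.84  0.09]
[ 1.3  0.7 -0.2] [-0.03  1.1  -0.22]
[0.9651943  0.63202566 0.27617912]
```

Call:
{"op": "move_arm", "data": {
  "deltas": [
    {"dp": [1.0, 0.6, 0], "rotation": [0, 3, -0.1]},
    {"dp": [0.2, 0.2, 0], "rotation": [0, 2, 0]},
    {"dp": [0, 0.2, 0], "rotation": [0, 1, 0]}
  ]
}}

```text
t: 11.38
eef_pos: [0.503, -0.1874, 0.0551]
ee_rot: [-1.57, 0.005, 1.57]
force: [-1.0, 1.8, 3.8]
width: 0.0137
```

```bash
python3 plan.py 503.3 -186 54.3 95 1; python3 -c "
from station import arm;print(arm.get_state()['moment'])"; python3 tip.py c14 270 260 100 85
```

```text
t 11.38 p [ 0.503  -0.1874  0.0551] rpy [-89.97   0.28  89.97] F [-1.   1.8  3.8] w 0.0137 q [ 0.01  0.26 -0.47  0.01 -0.84 -0.02]
[ 1.4  0.8 -0.3] [-0.05 -5.03 -0.27]
[0.87765914 0.67851191 1.04294236]
[ 0.503  -0.1873  0.0551] [-89.97   0.27  89.94] [-1.7  0.8  5.4]
[(327, 332, [481.0, -211.0, 62.0]), (339, 328, [506.0, -219.0, 62.0]), (335, 331, [495.0, -220.0, 63.0]), (341, 326, [512.0, -219.0, 63.0]), (330, 332, [485.0, -216.0, 64.0]), (318, 329, [469.0, -195.0, 65.0]), (312, 322, [469.0, -175.0, 65.0]), (316, 327, [469.0, -190.0, 66.0]), (329, 331, [484.0, -214.0, 66.0]), (318, 328, [470.0, -194.0, 67.0])]
```

View pics/c14.png

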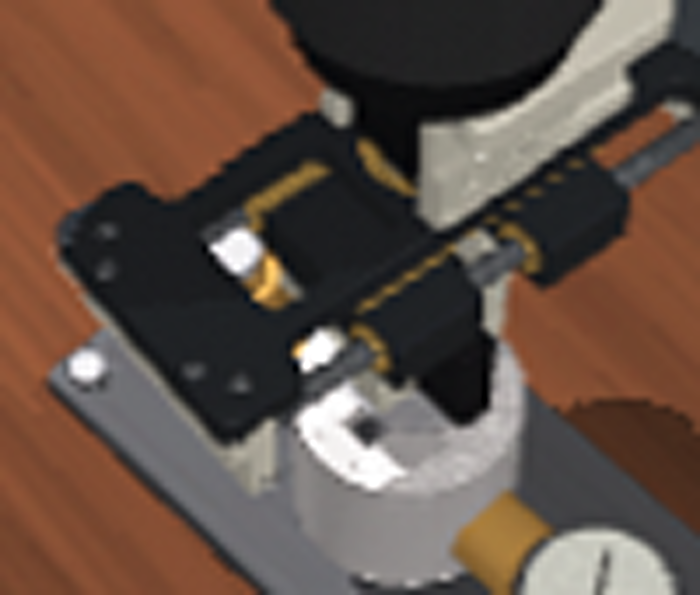

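The moment has risen to about 1 N m against a spring of at most 0.11 N m, so the key is on the stop. The wing now lies across the slots and the near slot is empty at crop (370,425). Ease off slightly and check that it holds.

Call:
{"op": "move_arm", "data": {
  "deltas": [
    {"dp": [0.3, 0.4, 0], "rotation": [0, -1.5, 0]},
    {"dp": [0, 0.3, 0], "rotation": [0, 0, 0]},
    {"dp": [0, 0, 0], "rotation": [0, 0, 0]},
    {"dp": [0, 0, 0], "rotation": [0, 0, 0]}
  ]
}}

```text
t: 11.77
eef_pos: [0.503, -0.1873, 0.0552]
ee_rot: [-1.57, 0.006, 1.605]
force: [-1.7, 1.3, 5.3]
width: 0.0139
```

```bash
python3 plan.py; python3 - <<'E'
from station import arm
for _ in range(4):
    arm.grab_frame("side");s=arm.get_state();print(s["t"],s["eef_pos"].round(4),s["ee_rot"][2].round(4),s["force"].round(1),s["moment"].round(2),s["width"].round(4))
E
```

```text
t 11.77 p [ 0.503  -0.1873  0.0552] rpy [-89.94   0.34  91.99] F [-1.7  1.3  5.3] w 0.0139 q [ 0.01  0.26 -0.47  0.01 -0.84  0.02]Traceback (most recent call last):
  File "<stdin>", line 3, in <module>
AttributeError: 'float' object has no attribute 'round'
```

```bash
python3 - <<'E'
from station import arm
for _ in range(4):
    arm.grab_frame("side");s=arm.get_state();print(s["t"],s["eef_pos"].round(4),s["ee_rot"].round(4),s["force"].round(1),s["moment"].round(2),s["width"])
E
```

```text
11.8667 [ 0.503  -0.1873  0.0552] [-1.5698  0.006   1.6048] [-1.4  0.9  5.3] [0.37 0.8  0.77] 0.013938158400060434
11.9167 [ 0.503  -0.1873  0.0551] [-1.5698  0.0059  1.6044] [-2.4  0.7  4.4] [0.46 0.8  0.75] 0.014017589839851427
11.9667 [ 0.503  -0.1873  0.0552] [-1.5698  0.006   1.6043] [-2.5  0.8  5.3] [0.42 0.79 0.78] 0.01387201613403209
12.0167 [ 0.503  -0.1873  0.0551] [-1.5698  0.0059  1.6042] [-1.8  0.6  6.2] [0.47 0.85 0.78] 0.014025901988549049
```

```bash
python3 -c "
from station import arm;print(arm.job_done());s=arm.get_state();print(s['t'],s['ee_rot'],s['moment'],s['width'])"
```

```text
the job is handed in; nothing more can be done
None
the job is handed in; nothing more can be done
```

I took the black wing key out of the rack and lowered it into the grey manifold's slotted mouth. I pushed it in against the spring, turned it clockwise to the stop, and handed the job in while still gripping it, at about 12 s.

**Last checks**
- **Turn:** the gripper had turned about 94°, where 88° was expected at the stop. The moment stayed low until about 90° of turn, then rose. It settled at about 0.77 N m, far above the return spring's 0.11 N m, so the key is firmly on the stop.
- **Push:** force and height put the key 6 to 7.5 mm in, which is past the 4 mm needed to turn. That is slightly short of the suggested 7 to 8 mm at the low end.
- **Grip:** the grip width held at 14 mm, and the pose was steady over the last four readings.
- **View:** the last picture shows the wing lying across the slots.

**Disagreements**
- **Height:** the state's tool height read about 41 mm lower than the cameras showed. I set heights from the pictures and then from the key's known height in the rack. The spring contact later agreed with this.
- **Centring:** the key sat about 1.5 mm off the gripper's centre along the wing. I allowed for that during the turn, and a small side push of about 2 N remained at the end.

I saw no contact with the knob tool, the green key, the jar, the oil can, the screwdriver or the blue manifold. I did not take a final full picture to confirm they had not moved.

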